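# Show which hob knob was left on, and its burner

## Robot

A 6-joint arm with a two-finger parallel gripper is mounted at the origin on the work surface. World frame = base frame: x ahead of the robot, y to its left, z up, the work surface at z = 0. Lengths are in m, angles in rad, forces in N, time in s.
With the tool pointing down it reaches from about 0.275 to 0.85 m from the base axis. Payload 5.2 kg.
Tool frame: the origin (TCP) lies at the very end of the fingers, on their centre line; the grasp point (between the pads) lies 19 mm behind it; z points along the fingers, y is the line along which they close (so a half turn about z gives the same grasp; the last joint's range is limited). The gripper opens to 85 mm and grips with 20 to 120 N. Pads are 22 mm wide; open, the fingers measure 114 mm over their backs; the gripper's body (76 mm by 85 mm) begins 54 mm behind the grasp point. The pads swing forward as they close: fully open they stand 13 mm farther back than shut.
Start: joints at [1.112, 0.259, 1.535, -0, 1.348, -0.203], TCP at [0.139, 0.532, 0.231] pointing down, gripper open.
Joint ranges: [-3.14, 3.14], [-0.91, 2.08], [0.19, 2.58], [-1.22, 4.36], [0.22, 2.71], [-3.12, 3.12]. Speed limits (rad/s): [2.57, 2.57, 3.14, 3.14, 3.14, 3.14].

## Interface

Orientations are given as a unit quaternion [x, y, z, w].
In Python, from rig import sensors, vision, ticket gives the robot as it stands.
- The arm moves only by the tool carry_out, never from a script. Its argument "plan" is a list of rows, each an object of numbers: "jaw": the opening, from 0 (shut) to 1 (fully open); "tx", "ty", "tz": the shift along the tool's x, y, z in m; "spin": the turn about the tool's z in degrees. A call has exactly 10 rows; each row is the pose to reach, as a shift and turn from the pose commanded when the call began, along the tool's axes at that moment; what a row does not reach only later rows make up. A row lasts 1/10 s, in which the tool goes at most 50 mm and 8.59 degrees, less where a joint would pass 70% of its speed; a pose out of reach is approached as far as the arm can. A call with a gripper value outside its range is refused whole. The fingers move at their own pace and stop on an object; "grip_force" is the grip in N (left out, the last holds). Time passes only in rows, so rows that repeat a pose let the fingers close, or fill a call up. It gives the time, the measured TCP pose, the force, the opening and the grip force at its end, in the units of the state.
- sensors.get_obs(): the state, without advancing time (a new reading comes with each control period).
- vision.snapshot(name): name is "side" or "top" or "wrist"; returns the picture (384x512x3 uint8, red, green, blue); there is no depth.
- vision.calibration(name): a dict with "intrinsics" (3x3 intrinsics, pixels), "R" (3x3) and "t" (3): a world point X has camera coordinates R X + t; the wrist camera has in their place "hand_eye" (4x4, takes a point from camera to tool coordinates, whose origin is the TCP and whose axes are the flange's). Camera axes: x right, y down, z forward; pixel columns grow to the right and rows downward; lengths in m; the calibration is good to about 2 mm. A picture is of the moment at which its call begins: read the wrist's pose just before it. calibration takes no time and is no camera call.
- ticket.sign_off(): hands the job in; it is judged then, once.
The state is a dict: "clock": time; "qpos": joint angles; "qvel": joint speeds; "effort": joint torques, N m; "tcp_pos": TCP position; "ee_rot": TCP orientation; "contact_force": force on the tool from outside, world axes, zero at the start; "moment": the same for the moment, N m; "width": finger opening in m; "gripper_force": force on a finger pad.
Only numpy, scipy, OpenCV 4.12 (cv2) and the standard library are available. Lean on these libraries where they do the work, as an engineer would, in place of code of your own. Each camera call takes 0.05 s, during which the arm holds its last target. There are 200 camera calls.

## Task

One of the three knobs of the gas hob has been left turned on; show the cook which. With the fingertips pointing down, point at that knob from just above it (within about 4 cm) and hold still for two seconds, then point in the same way at the middle of the burner straight behind it, which it feeds, hold two seconds and finish still pointing there. Touch nothing at all, turn or lift nothing, do not point at any other knob or burner or at the pan, and travel well above everything on the way.

Things in the scene. Friction and masses are not known exactly. Their poses are not given: they have to be found in the camera images.
- hob: flat steel gas hob fixed on the counter, 350 (x) x 600 (y) x 8 mm; origin under its centre, x away from the robot, turned up to 0.1 rad. Three burners in a row at x = +40 mm, y = -190, 0, +190 mm, each in a square black pan support 138 mm wide, 48 mm high over the counter; three black knobs near the front edge at x = -125 mm, same y. Each knob feeds the burner straight behind it.
- knob_a (a joint): angle (rad) of a black knob: 36 mm round skirt, bar grip on top 68 x 14 mm, white line on its longer end (40 mm from the axis). 0 is off: bar along the hob's x, white line towards the burner; grows clockwise from above. A knob left on stands at 1.0 to 1.57, its bar more across the hob. Exactly one of the three is on. It turns easily if touched, and must not be turned.
- knob_b (a joint): angle (rad) of a black knob: 36 mm round skirt, bar grip on top 68 x 14 mm, white line on its longer end (40 mm from the axis). 0 is off: bar along the hob's x, white line towards the burner; grows clockwise from above. A knob left on stands at 1.0 to 1.57, its bar more across the hob. Exactly one of the three is on. It turns easily if touched, and must not be turned.
- knob_c (a joint): angle (rad) of a black knob: 36 mm round skirt, bar grip on top 68 x 14 mm, white line on its longer end (40 mm from the axis). 0 is off: bar along the hob's x, white line towards the burner; grows clockwise from above. A knob left on stands at 1.0 to 1.57, its bar more across the hob. Exactly one of the three is on. It turns easily if touched, and must not be turned.
- knob_a_top (a point): the point on knob_a's axis level with the top of its bar, 41 mm above the counter; its axes are those of the hob and do not turn with the knob. Which of the three places along the hob this knob takes varies.
- knob_b_top (a point): the point on knob_b's axis level with the top of its bar, 41 mm above the counter; its axes are those of the hob and do not turn with the knob. Which of the three places along the hob this knob takes varies.
- knob_c_top (a point): the point on knob_c's axis level with the top of its bar, 41 mm above the counter; its axes are those of the hob and do not turn with the knob. Which of the three places along the hob this knob takes varies.
- knob_a_burner (a point): middle of the burner that knob_a feeds, 165 mm behind the knob along the hob's x, 48 mm above the counter: level with the top of the pan support, 16 mm above the burner's black cap (cap 64 to 80 mm across)
- knob_b_burner (a point): middle of the burner that knob_b feeds, 165 mm behind the knob along the hob's x, 48 mm above the counter: level with the top of the pan support, 16 mm above the burner's black cap (cap 64 to 80 mm across)
- knob_c_burner (a point): middle of the burner that knob_c feeds, 165 mm behind the knob along the hob's x, 48 mm above the counter: level with the top of the pan support, 16 mm above the burner's black cap (cap 64 to 80 mm across)
- saucepan: open aluminium saucepan, 150 mm across, 85 mm high, long black handle along its own x (to 220 mm from its axis); stands on the pan support of one of the burners that are off, handle roughly away from the robot; its rim is 133 mm above the counter; origin at the centre of its underside. Bystander.
- canister: black lidded canister, 100 mm across, 160 mm high, on the counter at the right of the hob; origin at the centre of its underside. Bystander.
- jar: glass storage jar with a steel lid, 84 mm across, 150 mm high, on the counter at the left of the hob; origin at the centre of its underside. Bystander.

How it is judged:
On the way, in this order (a step that is already met when the one before it is completed fails the run):
1. the fingertips are held just above the knob that is on (horizontal distance between the grasp point and knob_a_top below 0.03 m and z of the grasp point in the frame of knob_a_top between 0.018 and 0.079 m), for 1.5 s.
2. then the fingertips are held just above the middle of the burner it feeds (horizontal distance between the grasp point and knob_a_burner below 0.035 m and z of the grasp point in the frame of knob_a_burner between 0.018 and 0.079 m), for 1.5 s.
At the end, for the whole second after the job is handed in: The fingertips (19 mm beyond the grasp point) are still over the burner fed by the knob that is on, within 35 mm sideways of its middle and no more than 60 mm above the pan support; all knobs are as they were, and pan, canister and jar are within 10 mm of where they stood (all of step 2 and value of joint knob_a above 0.93 rad and value of joint each of knob_b, knob_c below 0.08 rad and distance of each of saucepan, canister, jar from where it was at the start of the episode below 0.01 m); the robot touches nothing.
It fails at once if the robot touches anything (contact force between any of the fingers, the arm and anything else above 0.3 N).
It fails at once if a knob is turned (not (value of joint knob_a above 0.93 rad and value of joint each of knob_b, knob_c below 0.08 rad)).
It fails at once if the pan, canister or jar is moved or lifted (not (distance of each of saucepan, canister, jar from where it was at the start of the episode below 0.01 m)).
It fails at once if the fingertips come down close over another knob or burner, or over the pan (within 30 mm sideways of its middle and 40 mm above its top) ((horizontal distance between the grasp point and knob_b_top below 0.03 m and z of the grasp point in the frame of knob_b_top between 0.018 and 0.059 m) or (horizontal distance between the grasp point and knob_b_burner below 0.03 m and z of the grasp point in the frame of knob_b_burner between 0.018 and 0.059 m) or (horizontal distance between the grasp point and knob_c_top below 0.03 m and z of the grasp point in the frame of knob_c_top between 0.018 and 0.059 m) or (horizontal distance between the grasp point and knob_c_burner below 0.03 m and z of the grasp point in the frame of knob_c_burner between 0.018 and 0.059 m) or (horizontal distance between the grasp point and saucepan below 0.03 m and z of the grasp point in the frame of saucepan below 0.144 m)).
It also fails if it takes over 43 s, if anything falls off the work surface, if the arm or the gripper's body presses on something with over 40 N, if the wrist force passes 120 N, or if a joint passes its speed limit or range.

## Working session

There is one attempt and no reset: what is moved stays moved. The work goes in short steps, Python scripts to look and compute and a tool call to move; the robot and the scene stay as the last step left them, time stands still between calls to the robot, and variables do not carry over. Pictures are saved under pics/ and viewed, at most 10 in all, crops included, and the job is handed in when it is done.

Besides the shell and the picture viewer there is one more tool, called after ">>>" as a command line: name --argument value ..., lists and objects as JSON in quotes. carry_out: Moves the arm, as the interface text tells. Its arguments: {"type":"object","properties":{"plan":{"type":"array"},"grip_force":{"type":"number"}},"required":["plan"]}

```bash
mkdir -p pics
python3 - <<'E'
from rig import sensors, vision
import cv2
o=sensors.get_obs(); print(o['clock'],o['tcp_pos'],o['ee_rot'])
for n in ("top","side"):
    c=vision.calibration(n); print(n,c)
    cv2.imwrite(f"pics/{n}0.png",cv2.cvtColor(vision.snapshot(n),cv2.COLOR_RGB2BGR))
E
```

```text
0.0 [0.13889155 0.53163618 0.23047297] [ 1.27541239e-01  9.91832847e-01 -8.62875875e-04 -3.02263977e-04]
top {'intrinsics': array([[484.40796856,   0.        , 256.41786603],
       [  0.        , 484.40796856, 191.16498353],
       [  0.        ,   0.        ,   1.        ]]), 'R': array([[ 1.33799430e-02, -9.99909869e-01,  1.10944964e-03],
       [-9.98188510e-01, -1.34219817e-02, -5.86476608e-02],
       [ 5.86572658e-02, -3.22737521e-04, -9.98278128e-01]]), 't': array([-0.01783771,  0.54001989,  1.45676223])}
side {'intrinsics': array([[415.27764114,   0.        , 259.65840353],
       [  0.        , 415.27764114, 199.59489526],
       [  0.        ,   0.        ,   1.        ]]), 'R': array([[-0.84613394, -0.53268824, -0.01733781],
       [-0.39585117,  0.64989576, -0.64879685],
       [ 0.35687422, -0.54210584, -0.76076412]]), 't': array([0.45902387, 0.25853664, 0.82249409])}
```

View pics/top0.png

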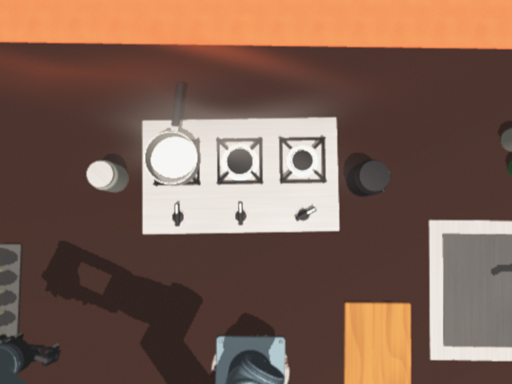

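View pics/side0.png

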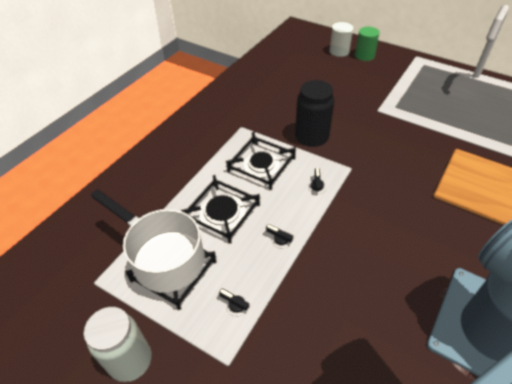

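The top view shows the hob with corners near (142,121), (337,118), (339,230) and (143,234). The right knob, near (304,214), stands across the hob. The other two, at (178,213) and (240,212), are straight. The pan is on the left burner, and the right burner is at (302,159).

```bash
cat > h.py <<'E'
import numpy as np, cv2
from rig import vision, sensors
from scipy.spatial.transform import Rotation as Ro
def ray(name,px,z):
    c=vision.calibration(name); K,R,t=map(np.array,(c['intrinsics'],c['R'],c['t']))
    d=R.T@np.linalg.inv(K)@[px[0],px[1],1]; o=-R.T@t
    return o+d*(z-o[2])/d[2]
def proj(name,X):
    c=vision.calibration(name); p=c['intrinsics']@(c['R']@X+c['t']); return p[:2]/p[2]
E
python3 - <<'E'
from h import *
im=cv2.imread('pics/top0.png'); hsv=cv2.cvtColor(im,cv2.COLOR_BGR2HSV)
m=((hsv[...,2]>150)&(hsv[...,1]<40)).astype(np.uint8)
m[:, :135]=0; m[:, 345:]=0; m[:110]=0; m[240:]=0
cs,_=cv2.findContours(m,cv2.RETR_EXTERNAL,cv2.CHAIN_APPROX_NONE)
c=max(cs,key=cv2.contourArea)
P=np.array([ray('top',p[0]+0.0,0.008)[:2] for p in c],np.float32)
(ctr,sz,a)=cv2.minAreaRect(P); print(ctr,sz,a)
yaw=np.deg2rad((a+45)%90-45); Rz=np.array([[np.cos(yaw),-np.sin(yaw)],[np.sin(yaw),np.cos(yaw)]])
print('yaw',yaw)
for y in(-.19,0,.19):
    k=np.array(ctr)+Rz@[-.125,y]; b=np.array(ctr)+Rz@[.04,y]
    print(y,k,b,proj('top',[*k,.041]),proj('top',[*b,.032]),proj('side',[*k,.041]),proj('side',[*b,.032]))
g=cv2.cvtColor(im,cv2.COLOR_BGR2GRAY)
for n,(x0,x1,y0,y1),z in(('knob',(290,325,195,228),.03),('cap',(291,314,148,172),.032),('knobm',(230,252,195,228),.03),('capm',(228,252,148,173),.032)):
    ys,xs=np.nonzero(g[y0:y1,x0:x1]<80); p=(xs.mean()+x0,ys.mean()+y0); print(n,p,ray('top',p,z))
o=sensors.get_obs(); print(Ro.from_quat(o['ee_rot']).as_matrix().round(3))
cv2.imwrite('pics/z.png',cv2.resize(im[140:230,270:350],None,fx=6,fy=6,interpolation=cv2.INTER_CUBIC))
E
```

```text
(0.59034663438797, 0.04089519381523132) (0.35141754150390625, 0.5999770760536194) 1.741190791130066
yaw 0.03038951221062453
-0.19 [ 0.47117747 -0.15281518] [ 0.63610128 -0.14780168] [303.83902115 214.43452345] [302.3009056  159.75117228] [315.85104384 178.12208217] [259.27306195 158.23478107]
0 [0.46540435 0.03709709] [0.63032817 0.04211059] [240.08467917 215.51969253] [239.35984839 160.80753039] [279.4888661 231.4133479] [219.26076393 206.0824816 ]
0.19 [0.45963123 0.22700936] [0.62455505 0.23202286] [176.29499133 216.60546324] [176.3843417  161.86446668] [233.95059347 298.15281013] [169.86164635 265.15517429]
knob (np.float64(301.3333333333333), np.float64(213.5625)) [ 0.47382449 -0.14635691  0.03      ]
cap (np.float64(304.70454545454544), np.float64(154.13636363636363)) [ 0.6532533 -0.1549287  0.032    ]
knobm (np.float64(239.53191489361703), np.float64(216.0)) [0.46403047 0.0390934  0.03      ]
capm (np.float64(235.83333333333334), np.float64(168.83333333333334)) [0.60586077 0.05236482 0.032     ]
[[-0.967  0.253 -0.001]
 [ 0.253  0.967 -0.001]
 [ 0.    -0.002 -1.   ]]
```

View pics/z.png

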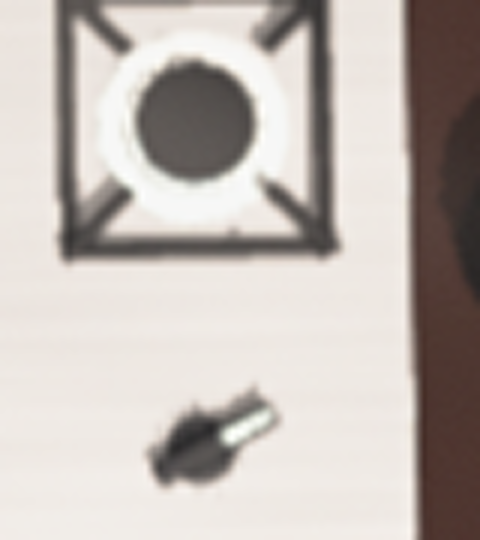

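The rectangle measures 351 x 600 mm, as specified. The predicted cap (302,160) and knob (304,214) match the zoomed crop, where the white line points right, about 1.05 rad clockwise. The target knob is at (0.471, -0.153) and its burner at (0.636, -0.148). I'll rise, shut the jaws and travel high.

>>> carry_out --plan '[{"jaw":0,"tx":0,"ty":0,"tz":-0.02,"spin":0},{"jaw":0,"tx":0,"ty":0,"tz":-0.04,"spin":0},{"jaw":0,"tx":0,"ty":0,"tz":-0.05,"spin":0},{"jaw":0,"tx":-0.024,"ty":-0.028,"tz":-0.05,"spin":0},{"jaw":0,"tx":-0.048,"ty":-0.056,"tz":-0.05,"spin":0},{"jaw":0,"tx":-0.072,"ty":-0.084,"tz":-0.05,"spin":0},{"jaw":0,"tx":-0.096,"ty":-0.112,"tz":-0.05,"spin":0},{"jaw":0,"tx":-0.12,"ty":-0.14,"tz":-0.05,"spin":0},{"jaw":0,"tx":-0.144,"ty":-0.168,"tz":-0.05,"spin":0},{"jaw":0,"tx":-0.168,"ty":-0.196,"tz":-0.05,"spin":0}]'

```text
clock: 1.1
tcp_pos: [0.2521, 0.2985, 0.2809]
ee_rot: [0.127, 0.992, -0.0, -0.0]
contact_force: [0.1, 0.3, -0.5]
width: 0.0002
gripper_force: 0.0
```

>>> carry_out --plan '[{"jaw":0,"tx":-0.024,"ty":-0.028,"tz":0,"spin":0},{"jaw":0,"tx":-0.048,"ty":-0.056,"tz":0,"spin":0},{"jaw":0,"tx":-0.072,"ty":-0.084,"tz":0,"spin":0},{"jaw":0,"tx":-0.096,"ty":-0.112,"tz":0,"spin":0},{"jaw":0,"tx":-0.12,"ty":-0.14,"tz":0,"spin":0},{"jaw":0,"tx":-0.144,"ty":-0.168,"tz":0,"spin":0},{"jaw":0,"tx":-0.168,"ty":-0.196,"tz":0,"spin":0},{"jaw":0,"tx":-0.192,"ty":-0.224,"tz":0,"spin":0},{"jaw":0,"tx":-0.216,"ty":-0.252,"tz":0,"spin":0},{"jaw":0,"tx":-0.24,"ty":-0.28,"tz":0,"spin":0}]'

```text
clock: 2.1
tcp_pos: [0.4136, -0.0331, 0.2809]
ee_rot: [0.128, 0.992, 0.0, -0.0]
contact_force: [0.5, 0.0, 0.1]
width: 0.0001
gripper_force: 0.0
```

>>> carry_out --plan '[{"jaw":0,"tx":-0.02,"ty":-0.024,"tz":0,"spin":0},{"jaw":0,"tx":-0.04,"ty":-0.048,"tz":0,"spin":0},{"jaw":0,"tx":-0.06,"ty":-0.072,"tz":0,"spin":0},{"jaw":0,"tx":-0.075,"ty":-0.09,"tz":0,"spin":0},{"jaw":0,"tx":-0.083,"ty":-0.099,"tz":0,"spin":0},{"jaw":0,"tx":-0.086,"ty":-0.102,"tz":0,"spin":0},{"jaw":0,"tx":-0.086,"ty":-0.102,"tz":0,"spin":0},{"jaw":0,"tx":-0.086,"ty":-0.102,"tz":0,"spin":0},{"jaw":0,"tx":-0.086,"ty":-0.102,"tz":0,"spin":0},{"jaw":0,"tx":-0.086,"ty":-0.102,"tz":0,"spin":0}]'

```text
clock: 3.1
tcp_pos: [0.4707, -0.1513, 0.2816]
ee_rot: [0.127, 0.992, -0.0, 0.0]
contact_force: [0.3, 0.2, -0.5]
width: 0.0001
gripper_force: 0.0
```

>>> carry_out --plan '[{"jaw":0,"tx":0,"ty":-0.001,"tz":0.02,"spin":0},{"jaw":0,"tx":0,"ty":-0.001,"tz":0.045,"spin":0},{"jaw":0,"tx":0,"ty":-0.001,"tz":0.07,"spin":0},{"jaw":0,"tx":0,"ty":-0.001,"tz":0.095,"spin":0},{"jaw":0,"tx":0,"ty":-0.001,"tz":0.115,"spin":0},{"jaw":0,"tx":0,"ty":-0.001,"tz":0.13,"spin":0},{"jaw":0,"tx":0,"ty":-0.001,"tz":0.14,"spin":0},{"jaw":0,"tx":0,"ty":-0.001,"tz":0.14,"spin":0},{"jaw":0,"tx":0,"ty":-0.001,"tz":0.14,"spin":0},{"jaw":0,"tx":0,"ty":-0.001,"tz":0.14,"spin":0}]'

```text
clock: 4.1
tcp_pos: [0.4712, -0.1533, 0.1423]
ee_rot: [0.127, 0.992, -0.0, 0.001]
contact_force: [-0.2, -0.3, 0.4]
width: 0.0004
gripper_force: 0.0
```

Run:
```python
from h import *
o=sensors.get_obs(); p=np.array(o['tcp_pos']); R=Ro.from_quat(o['ee_rot']).as_matrix()
im=cv2.cvtColor(vision.snapshot('wrist'),cv2.COLOR_RGB2BGR)
c=vision.calibration('wrist'); H=np.array(c['hand_eye']); T=np.eye(4); T[:3,:3]=R; T[:3,3]=p
M=np.linalg.inv(T@H)
for X in([.4712,-.1528,.041],[.6361,-.1478,.032],[*p]):
    q=c['intrinsics']@(M@[*X,1])[:3]; q=q[:2]/q[2]; print(X,q)
    cv2.drawMarker(im,tuple(int(v) for v in q.clip(-2000,2000)),(0,0,255),0,14,1)
cv2.imwrite('pics/w1.png',im); print(p)
```

```text
[0.4712, -0.1528, 0.041] [257.27118215 195.0607523 ]
[0.6361, -0.1478, 0.032] [304.24004023 344.43046778]
[np.float64(0.47122292517153225), np.float64(-0.15333796831860586), np.float64(0.14232400543144555)] [256.02218278 258.70476213]
[ 0.47122293 -0.15333797  0.14232401]
```

View pics/w1.png

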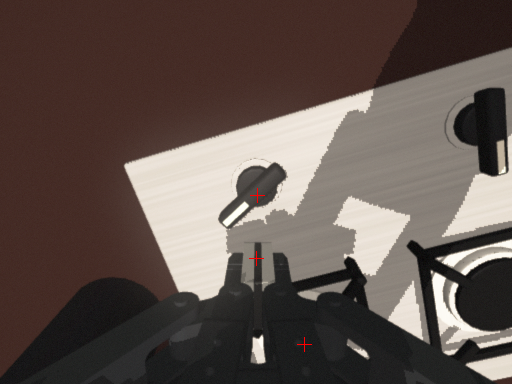

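The wrist view shows the knob at about (256,193), under my predicted mark at (257,195), with its white line across the hob. Next I go down to about 35 mm over it and hold.

>>> carry_out --plan '[{"jaw":0,"tx":0,"ty":0,"tz":0.015,"spin":0},{"jaw":0,"tx":0,"ty":0,"tz":0.03,"spin":0},{"jaw":0,"tx":0,"ty":0,"tz":0.045,"spin":0},{"jaw":0,"tx":0,"ty":0,"tz":0.055,"spin":0},{"jaw":0,"tx":0,"ty":0,"tz":0.062,"spin":0},{"jaw":0,"tx":0,"ty":0,"tz":0.067,"spin":0},{"jaw":0,"tx":0,"ty":0,"tz":0.067,"spin":0},{"jaw":0,"tx":0,"ty":0,"tz":0.067,"spin":0},{"jaw":0,"tx":0,"ty":0,"tz":0.067,"spin":0},{"jaw":0,"tx":0,"ty":0,"tz":0.067,"spin":0}]'

```text
clock: 5.15
tcp_pos: [0.4709, -0.1532, 0.0748]
ee_rot: [0.128, 0.992, -0.0, 0.0]
contact_force: [0.3, -0.5, -0.3]
width: -0.0006
gripper_force: 0.0
```

>>> carry_out --plan '[{"jaw":0,"tx":0,"ty":0,"tz":0,"spin":0},{"jaw":0,"tx":0,"ty":0,"tz":0,"spin":0},{"jaw":0,"tx":0,"ty":0,"tz":0,"spin":0},{"jaw":0,"tx":0,"ty":0,"tz":0,"spin":0},{"jaw":0,"tx":0,"ty":0,"tz":0,"spin":0},{"jaw":0,"tx":0,"ty":0,"tz":0,"spin":0},{"jaw":0,"tx":0,"ty":0,"tz":0,"spin":0},{"jaw":0,"tx":0,"ty":0,"tz":0,"spin":0},{"jaw":0,"tx":0,"ty":0,"tz":0,"spin":0},{"jaw":0,"tx":0,"ty":0,"tz":0,"spin":0}]'

```text
clock: 6.15
tcp_pos: [0.4706, -0.153, 0.0743]
ee_rot: [0.128, 0.992, -0.0, 0.0]
contact_force: [0.0, -0.4, 0.5]
width: 0.0
gripper_force: 0.0
```

>>> carry_out --plan '[{"jaw":0,"tx":0,"ty":0,"tz":0,"spin":0},{"jaw":0,"tx":0,"ty":0,"tz":0,"spin":0},{"jaw":0,"tx":0,"ty":0,"tz":0,"spin":0},{"jaw":0,"tx":0,"ty":0,"tz":0,"spin":0},{"jaw":0,"tx":0,"ty":0,"tz":0,"spin":0},{"jaw":0,"tx":0,"ty":0,"tz":0,"spin":0},{"jaw":0,"tx":0,"ty":0,"tz":0,"spin":0},{"jaw":0,"tx":0,"ty":0,"tz":0,"spin":0},{"jaw":0,"tx":0,"ty":0,"tz":0,"spin":0},{"jaw":0,"tx":0,"ty":0,"tz":0,"spin":0}]'

```text
clock: 7.15
tcp_pos: [0.4706, -0.153, 0.0743]
ee_rot: [0.128, 0.992, -0.0, 0.0]
contact_force: [0.3, 0.2, 0.0]
width: -0.0
gripper_force: 0.0
```

>>> carry_out --plan '[{"jaw":0,"tx":0,"ty":0,"tz":-0.02,"spin":0},{"jaw":0,"tx":0,"ty":0,"tz":-0.05,"spin":0},{"jaw":0,"tx":0,"ty":0,"tz":-0.08,"spin":0},{"jaw":0,"tx":0,"ty":0,"tz":-0.11,"spin":0},{"jaw":0,"tx":0,"ty":0,"tz":-0.135,"spin":0},{"jaw":0,"tx":0,"ty":0,"tz":-0.15,"spin":0},{"jaw":0,"tx":0,"ty":0,"tz":-0.15,"spin":0},{"jaw":0,"tx":0,"ty":0,"tz":-0.15,"spin":0},{"jaw":0,"tx":0,"ty":0,"tz":-0.15,"spin":0},{"jaw":0,"tx":0,"ty":0,"tz":-0.15,"spin":0}]'

```text
clock: 8.15
tcp_pos: [0.4699, -0.1527, 0.223]
ee_rot: [0.128, 0.992, 0.001, -0.001]
contact_force: [0.3, 0.1, -0.8]
width: 0.0002
gripper_force: 0.0
```

>>> carry_out --plan '[{"jaw":0,"tx":-0.017,"ty":0.005,"tz":0,"spin":0},{"jaw":0,"tx":-0.041,"ty":0.012,"tz":0,"spin":0},{"jaw":0,"tx":-0.068,"ty":0.02,"tz":0,"spin":0},{"jaw":0,"tx":-0.095,"ty":0.028,"tz":0,"spin":0},{"jaw":0,"tx":-0.122,"ty":0.036,"tz":0,"spin":0},{"jaw":0,"tx":-0.146,"ty":0.043,"tz":0,"spin":0},{"jaw":0,"tx":-0.159,"ty":0.047,"tz":0,"spin":0},{"jaw":0,"tx":-0.159,"ty":0.047,"tz":0,"spin":0},{"jaw":0,"tx":-0.159,"ty":0.047,"tz":0,"spin":0},{"jaw":0,"tx":-0.159,"ty":0.047,"tz":0,"spin":0}]'

```text
clock: 9.15
tcp_pos: [0.6354, -0.1478, 0.2239]
ee_rot: [0.128, 0.992, 0.0, -0.001]
contact_force: [0.4, 0.1, -0.6]
width: -0.0003
gripper_force: 0.0
```

Run:
```python
from h import *
o=sensors.get_obs(); p=np.array(o['tcp_pos']); R=Ro.from_quat(o['ee_rot']).as_matrix()
im=cv2.cvtColor(vision.snapshot('wrist'),cv2.COLOR_RGB2BGR)
c=vision.calibration('wrist'); H=np.array(c['hand_eye']); T=np.eye(4); T[:3,:3]=R; T[:3,3]=p
M=np.linalg.inv(T@H)
q=c['intrinsics']@(M@[.6361,-.1478,.032,1])[:3]; q=q[:2]/q[2]; print(q,p)
cv2.drawMarker(im,tuple(int(v) for v in q),(0,0,255),0,14,1)
cv2.imwrite('pics/w2.png',im)
```

```text
[256.91489149 169.89467416] [ 0.63538824 -0.1477588   0.2238625 ]
```

View pics/w2.png

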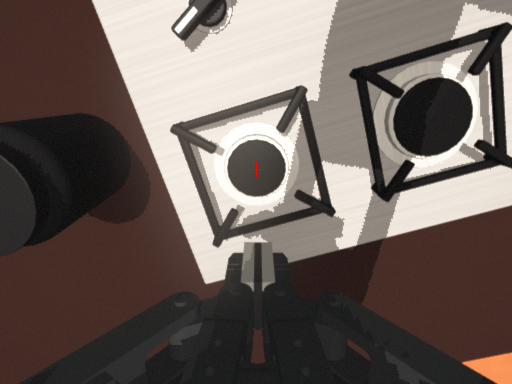

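The mark at (257,170) sits on the middle of the cap at (257,167), and the canister is well clear. I go down to TCP z of about 0.08 and hold.

>>> carry_out --plan '[{"jaw":0,"tx":0,"ty":0,"tz":0.02,"spin":0},{"jaw":0,"tx":0,"ty":0,"tz":0.045,"spin":0},{"jaw":0,"tx":0,"ty":0,"tz":0.07,"spin":0},{"jaw":0,"tx":0,"ty":0,"tz":0.095,"spin":0},{"jaw":0,"tx":0,"ty":0,"tz":0.115,"spin":0},{"jaw":0,"tx":0,"ty":0,"tz":0.13,"spin":0},{"jaw":0,"tx":0,"ty":0,"tz":0.138,"spin":0},{"jaw":0,"tx":0,"ty":0,"tz":0.142,"spin":0},{"jaw":0,"tx":0,"ty":0,"tz":0.142,"spin":0},{"jaw":0,"tx":0,"ty":0,"tz":0.142,"spin":0}]'

```text
clock: 10.2
tcp_pos: [0.6369, -0.1481, 0.0833]
ee_rot: [0.128, 0.992, -0.0, 0.001]
contact_force: [0.4, -0.5, -0.2]
width: -0.0001
gripper_force: 0.0
```

>>> carry_out --plan '[{"jaw":0,"tx":0,"ty":0,"tz":0,"spin":0},{"jaw":0,"tx":0,"ty":0,"tz":0,"spin":0},{"jaw":0,"tx":0,"ty":0,"tz":0,"spin":0},{"jaw":0,"tx":0,"ty":0,"tz":0,"spin":0},{"jaw":0,"tx":0,"ty":0,"tz":0,"spin":0},{"jaw":0,"tx":0,"ty":0,"tz":0,"spin":0},{"jaw":0,"tx":0,"ty":0,"tz":0,"spin":0},{"jaw":0,"tx":0,"ty":0,"tz":0,"spin":0},{"jaw":0,"tx":0,"ty":0,"tz":0,"spin":0},{"jaw":0,"tx":0,"ty":0,"tz":0,"spin":0}]'

```text
clock: 11.2
tcp_pos: [0.6363, -0.1478, 0.0823]
ee_rot: [0.128, 0.992, 0.0, -0.0]
contact_force: [1.1, 0.6, 0.8]
width: 0.0
gripper_force: 0.0
```

>>> carry_out --plan '[{"jaw":0,"tx":0,"ty":0,"tz":0,"spin":0},{"jaw":0,"tx":0,"ty":0,"tz":0,"spin":0},{"jaw":0,"tx":0,"ty":0,"tz":0,"spin":0},{"jaw":0,"tx":0,"ty":0,"tz":0,"spin":0},{"jaw":0,"tx":0,"ty":0,"tz":0,"spin":0},{"jaw":0,"tx":0,"ty":0,"tz":0,"spin":0},{"jaw":0,"tx":0,"ty":0,"tz":0,"spin":0},{"jaw":0,"tx":0,"ty":0,"tz":0,"spin":0},{"jaw":0,"tx":0,"ty":0,"tz":0,"spin":0},{"jaw":0,"tx":0,"ty":0,"tz":0,"spin":0}]'

```text
clock: 12.2
tcp_pos: [0.6363, -0.1478, 0.0823]
ee_rot: [0.128, 0.992, -0.0, -0.0]
contact_force: [-0.7, 0.8, -1.1]
width: 0.0001
gripper_force: 0.0
```

```bash
python3 -c "
from rig import ticket; print(ticket.sign_off())"
```

```text
the job is handed in; nothing more can be done
None
```

I pointed at the right-hand knob, the one left on, for two seconds, then at the burner behind it, where the arm is still pointing; I saw no sign of touching anything, and the job is handed in (no verdict came back).

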